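Sort the setting discs and stack the brass to the gauge mark

ROBOT

A 6-joint arm with a two-finger parallel gripper is mounted at the origin on the work surface. World frame = base frame: x ahead of the robot, y to its left, z up, the work surface at z = 0. Lengths are in mm, angles in rad, forces in N, time in s.
With the tool pointing down it reaches from about 350 to 875 mm from the base axis. Payload 4.2 kg.
Tool frame: the origin (TCP) lies midway between the tips of the shut fingers; the grasp point (between the pads) lies 19 mm behind it; z points along the fingers, y is the line along which they close (so a half turn about z gives the same grasp; the last joint's range is limited). The gripper opens to 85 mm and grips with 20 to 120 N. Pads are 22 mm wide; open, the fingers measure 114 mm over their backs; the gripper's body (76 mm by 85 mm) begins 54 mm behind the grasp point. The pads swing forward as they close: fully open they stand 13 mm farther back than shut.
Start: joints at [1.45, 0.385, 0.008, 0, -1.194, -0.259], TCP at [231.676, 580.453, 231.312] pointing down, gripper open.
Joint ranges: [-3.14, 3.14], [-1.21, 2.06], [-1.07, 1.41], [-3.16, 2.05], [-2.99, -0.16], [-3.1, 3.1]. Speed limits (rad/s): [2.79, 2.79, 3.14, 3.14, 3.14, 3.14].

INTERFACE

Orientations are given as a unit quaternion [x, y, z, w].
In Python, from bench import arm gives the robot as it stands. The module is installed in compiled form; this text tells all that it offers.
- The arm moves only by the shell command python3 -m handwheel 'ROWS' [OPENING]. ROWS is JSON, a list of rows, each an object of numbers: "x", "y", "z": the shift along the world's x, y, z each as a share of 20 cm, from -1 to 1; "ax", "ay", "az": the turn, a rotation vector about the world's x, y, z each as a share of 90 degrees, from -1 to 1. In form: [{"x": .., "y": .., "z": .., "ax": .., "ay": .., "az": ..}, ...]. A call has exactly 8 rows; each row shifts and turns the commanded pose from where the row before left it; what a row does not reach is not made up. A row lasts 1/10 s, in which the tool goes at most 50 mm and 8.59 degrees, less where a joint would pass 70% of its speed; a pose out of reach is approached as far as the arm can. A call with a number of a shift or a turn outside -1 to 1 is refused whole. A call with a gripper value outside its range is refused whole. OPENING is the opening, from -1 (shut) to 1 (fully open), set as the call begins (- or left out, the last holds). The fingers move at their own pace and stop on an object; the grip force is fixed at half the most. Time passes only in rows, so rows that do not move let the fingers close, or fill a call up. It gives the time, the measured TCP pose, the force, the opening and the grip force at its end, in the units of the state.
- arm.read_state(): the state, without advancing time (a new reading comes with each control period).
- arm.get_image(name): name is "scene" or "top"; returns the picture (400x640x3 uint8, red, green, blue); there is no depth.
- arm.camera_params(name): a dict with "K" (3x3 intrinsics, pixels), "k1" (the pictures are not rectified: a ray, as slopes to the right and down, at radius r is drawn at 1 + k1 r^2 times it, then the intrinsics apply), "position" and "orientation" of the camera in the world. Camera axes: x right, y down, z forward; pixel columns grow to the right and rows downward; lengths in mm; the calibration is good to about 2 mm. A picture is of the moment at which its call begins. camera_params takes no time and is no camera call.
- arm.job_done(): hands the job in; it is judged then, once.
The state is a dict: "clock": time; "joints": joint angles; "joint_vel": joint speeds; "joint_efforts": joint torques, N m; "position": TCP position; "ee_rot": TCP orientation; "contact_force": force on the tool from outside, world axes, zero at the start; "wrist_torque": the same for the moment, N m; "gripper_width": finger opening in mm; "grasp_force": force on a finger pad.
Only numpy, scipy, OpenCV 4.12 (cv2) and the standard library are available. Lean on these libraries where they do the work, as an engineer would, in place of code of your own. Each camera call takes 0.05 s, during which the arm holds its last target. There are 200 camera calls.

TASK

Clear the mixed setting discs off the bench: the steel disc goes into the red tin and the copper disc into the blue basket. Of the three brass discs, stack the two whose height together comes level with the gauge's red line centred in the white circle on the gauge plate, the thicker one underneath and the other squarely on top of it, and put the brass disc left over into the green tray. Leave every disc lying flat and at rest.

Things in the scene. Friction and masses are not known exactly. Their poses are not given: they have to be found in the camera images.
- steel_c (a point): solid round silver-grey steel disc, 46 mm across and 16 mm thick, lying flat on the bench at the start, plain top. This point is its centre, half-way up; its z axis is the disc's axis.
- copper_c (a point): solid round dark red-brown copper disc, 46 mm across and 16 mm thick, lying flat on the bench at the start, plain top. This point is its centre, half-way up; its z axis is the disc's axis.
- brass_thin_c (a point): solid round yellow brass disc, 46 mm across and 14 mm thick, lying flat on the bench at the start, with one round black spot in the middle of its top. This point is its centre, half-way up; its z axis is the disc's axis.
- brass_mid_c (a point): solid round yellow brass disc, 46 mm across and 20 mm thick, lying flat on the bench at the start, with two round black spots on its top. This point is its centre, half-way up; its z axis is the disc's axis.
- brass_thick_c (a point): solid round yellow brass disc, 46 mm across and 28 mm thick, lying flat on the bench at the start, with three round black spots on its top. This point is its centre, half-way up; its z axis is the disc's axis.
- red_tin: open square red tin with a thin gold-coloured rim, 120 x 120 mm outside, 20 mm high, walls and floor 4 mm thick (112 x 112 mm inside), fixed to the bench. Origin: centre of the underside, at bench height; x and y run along its sides, z up.
- blue_basket: open square blue plastic basket with dark slots in its sides, 120 x 120 mm outside, 20 mm high, walls and floor 4 mm thick (112 x 112 mm inside), fixed to the bench. Origin: centre of the underside, at bench height; x and y run along its sides, z up.
- green_tray: open square dark green plastic tray, 120 x 120 mm outside, 20 mm high, walls and floor 4 mm thick (112 x 112 mm inside), fixed to the bench. Origin: centre of the underside, at bench height; x and y run along its sides, z up.
- gauge_plate (a point): fixed height gauge: dark steel plate 110 x 90 mm, 8 mm thick, with a white circle (54 mm across) where the stack stands. This point: the circle's centre on the plate's top, 8 mm above the bench; z up. The plate reaches 45 mm to +x and +-y. On the -x side a post 36 mm wide, 52 mm tall above the plate, its white face 48 mm from this point, with a red line 42 mm above the plate.

How it is judged (in metres and radians):
At the end, for the whole second after the job is handed in: Flat (0.12 rad) and at rest: steel on the red tin's floor, copper on the blue basket's, 20 mm brass on the green tray's; 28 mm brass on the gauge plate within 15 mm of the circle's centre, 14 mm brass on it within 12 mm of its centre, top level with the red line (4 mm) (x of steel_c in the frame of red_tin between -0.045 and 0.045 m and y of steel_c in the frame of red_tin between -0.045 and 0.045 m and z of steel_c in the frame of red_tin between 0.008 and 0.018 m and angle between the z axis of steel_c and the z axis of red_tin, either way round below 0.12 rad and linear speed of each of steel, copper, brass_mid, brass_thick, brass_thin below 0.02 m/s and angular speed of each of steel, copper, brass_mid, brass_thick, brass_thin below 0.2 rad/s and x of copper_c in the frame of blue_basket between -0.045 and 0.045 m and y of copper_c in the frame of blue_basket between -0.045 and 0.045 m and z of copper_c in the frame of blue_basket between 0.008 and 0.018 m and angle between the z axis of copper_c and the z axis of blue_basket, either way round below 0.12 rad and x of brass_mid_c in the frame of green_tray between -0.045 and 0.045 m and y of brass_mid_c in the frame of green_tray between -0.045 and 0.045 m and z of brass_mid_c in the frame of green_tray between 0.01 and 0.02 m and angle between the z axis of brass_mid_c and the z axis of green_tray, either way round below 0.12 rad and horizontal distance between brass_thick_c and gauge_plate below 0.015 m and horizontal distance between brass_thin_c and brass_thick_c below 0.012 m and z of brass_thick_c in the frame of gauge_plate between 0.01 and 0.018 m and z of brass_thin_c in the frame of gauge_plate between 0.031 and 0.039 m and angle between the z axis of each of brass_thick_c, brass_thin_c and the z axis of gauge_plate, either way round below 0.12 rad); the robot touches nothing.
It also fails if it takes over 136 s, if anything falls off the work surface, if the arm or the gripper's body presses on something with over 40 N, if the wrist force passes 120 N, or if a joint passes its speed limit or range.

## Working session

There is one attempt and no reset: what is moved stays moved. The work goes in short steps, Python scripts to look and compute and a shell command to move; the robot and the scene stay as the last step left them, time stands still between calls to the robot, and variables do not carry over. Pictures are saved under pics/ and viewed, at most 14 in all, crops included, and the job is handed in when it is done.

```bash
mkdir -p pics; cat > h.py <<'E'
import numpy as np,cv2
from bench import arm
from scipy.spatial.transform import Rotation as R
def ray(cam,u,v,z):
    p=arm.camera_params(cam);K=np.array(p["K"]);k=p["k1"]
    d=np.array([(u-K[0,2])/K[0,0],(v-K[1,2])/K[1,1]]);s=d.copy()
    for _ in range(20): s=d/(1+k*(s@s))
    o=np.array(p["position"]);r=R.from_quat(p["orientation"]).apply([s[0],s[1],1])
    return o+r*(z-o[2])/r[2]
E
python3 - <<'E'
from h import *
for c in("top","scene"):
    cv2.imwrite(f"pics/{c}0.png",arm.get_image(c)[:,:,::-1]);print(arm.camera_params(c))
print(arm.read_state())
E
```

```text
{'K': array([[395.00298874,   0.        , 323.24074272],
       [  0.        , 395.00298874, 204.81327953],
       [  0.        ,   0.        ,   1.        ]]), 'k1': -0.05103745587307464, 'position': array([339.08340296,  -5.03594424, 955.35841483]), 'orientation': array([ 0.7131182 , -0.69562701,  0.05381454, -0.06833375])}
{'K': array([[373.35481691,   0.        , 317.79775106],
       [  0.        , 373.35481691, 197.91747678],
       [  0.        ,   0.        ,   1.        ]]), 'k1': -0.08830419515613162, 'position': array([931.80842205, 398.32577732, 825.9704657 ]), 'orientation': array([ 0.3587916 ,  0.88142192, -0.28249961, -0.12065636])}
{'clock': 0.1, 'joints': array([ 1.44961545e+00,  3.85505851e-01,  6.74397249e-03, -4.03746518e-04,
       -1.19400720e+00, -2.58622380e-01]), 'joint_vel': array([-0.00074785, -0.00168581,  0.00321642,  0.00058692, -0.00088797,
        0.00082864]), 'joint_efforts': array([-1.15541065e-03, -3.93318880e+01,  1.88931924e+01,  4.19804737e+00,
       -2.57233754e-03,  7.56970508e-06]), 'position': array([231.49649259, 579.98007991, 230.31255528]), 'ee_rot': array([ 9.82008255e-01, -1.88835321e-01, -1.19464495e-04,  9.96933985e-04]), 'contact_force': array([0.2417269 , 0.25273551, 0.13902853]), 'wrist_torque': array([0.05256258, 0.02714021, 0.03585264]), 'grasp_force': 0.0, 'gripper_width': 85.61437167077823}
```

View pics/top0.png

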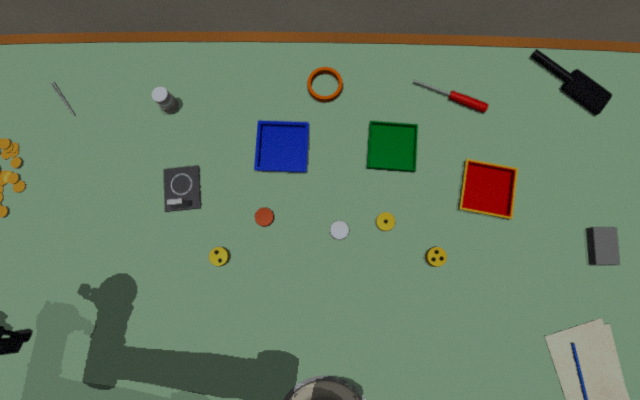

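View pics/scene0.png

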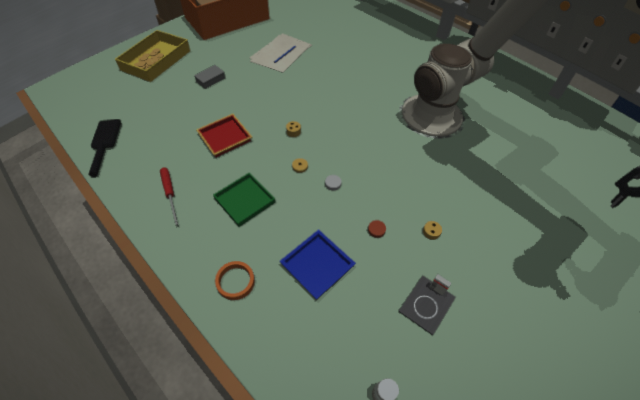

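The top view shows image up = +x and left = +y. The discs are copper (264,217), steel (340,230), thin brass (386,222), mid brass (219,256) and thick brass (437,257). The blue, green and red containers are at (283,147), (392,147) and (489,189), and the gauge circle is at (181,184) with its post below it. The scene view confirms the layout.

```bash
cat > m.py <<'E'
from h import *
T={"copper":("top",264,217,16,16),"steel":("top",340,230,16,16),"thin":("top",386,222,16,14),"mid":("top",219,256,16,20),"thick":("top",437,257,16,28),
"blue":("top",283,147,36,20),"green":("top",392,147,34,20),"red":("top",489,189,36,20),"circle":("top",181,184,15,8)}
def measure(names,img=None):
    img=arm.get_image("top") if img is None else img
    hsv=cv2.cvtColor(img,cv2.COLOR_RGB2HSV).astype(int);bg=np.median(img[100:300,100:500].reshape(-1,3),0)
    bgh=cv2.cvtColor(np.uint8([[bg]]),cv2.COLOR_RGB2HSV)[0,0]
    for n in names:
        c,u,v,r,z=T[n];H,S,V=[hsv[v-r:v+r,u-r:u+r,i] for i in range(3)]
        if n=="circle": m=(V>110)&(S<60); m[19:]=0
        elif n=="steel": m=(S<40)&(V>120)
        else:
            lo,hi={"copper":(0,12),"thin":(20,35),"mid":(20,35),"thick":(20,35),"blue":(105,130),"green":(50,75),"red":(0,30)}[n]
            m=(((H>=lo)&(H<=hi))|((H>172)&(lo==0)))&(S>150)
        q=np.uint8(m)*255;cs,_=cv2.findContours(q,0,1)
        k=cv2.convexHull(max(cs,key=cv2.contourArea))
        # whole silhouette at outer rim: back-project hull at top height, fit
        P=np.array([ray(c,a[0][0]+u-r,a[0][1]+v-r,z)[:2] for a in k],np.float32)
        if n in("blue","green","red"): ((x,y),w,a)=cv2.minAreaRect(P)
        else:
            ((x,y),w,a)=cv2.fitEllipse(P)
        print(n,round(x),round(y),np.round(w),round(a))
E
python3 - <<'E'
from m import *
measure(T)
E
```

```text
copper 471 159 [43. 44.] 154
steel 444 -22 [47. 48.] 27
thin 466 -133 [43. 44.] 30
mid 373 261 [43. 47.] 1
thick 385 -249 [44. 47.] 9
blue 649 124 [129. 129.] 89
green 654 -149 [120. 122.] 87
red 552 -383 [130. 129.] 81
circle 567 362 [11. 35.] 141
```

```bash
python3 - <<'E'
from h import *
im=arm.get_image("top");g=cv2.cvtColor(im,cv2.COLOR_RGB2GRAY)[168:200,164:200]
m=np.uint8(g>95);m[28:]=0
n,l,s,c=cv2.connectedComponentsWithStats(m);print(s[1:].tolist(),g.min(),g.max())
i=1+np.argmax(s[1:,4]);y,x=np.nonzero(l==i)
e=cv2.fitEllipse(np.array([ray("top",a+164,b+168,8)[:2] for a,b in zip(x,y)],np.float32));print(e)
for z in (8,):print(ray("top",181,184,z))
v=np.vstack([np.hstack([g,np.uint8(m*255)])]);cv2.imwrite("pics/g.png",cv2.resize(v,None,fx=8,fy=8,interpolation=0))
E
```

```text
[[0, 0, 3, 1, 3], [7, 5, 21, 22, 103]] 43 147
((549.4837646484375, 372.9145202636719), (51.40667724609375, 52.17021179199219), 85.15997314453125)
[548.76640333 372.50738888   8.        ]
```

View pics/g.png

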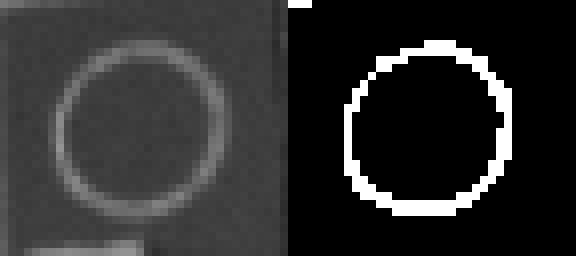

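The ring is found cleanly, with its centre at (549.5, 373). I'll start with the 20 mm brass disc, bound for the green tray.

```bash
python3 -m handwheel '[{"x":0.089,"y":-0.2,"z":-0.08},{"x":0.089,"y":-0.2,"z":-0.08},{"x":0.089,"y":-0.2,"z":-0.08},{"x":0.089,"y":-0.2,"z":-0.08},{"x":0.089,"y":-0.2,"z":-0.08},{"x":0.089,"y":-0.2,"z":-0.08},{"x":0.089,"y":-0.2,"z":-0.08},{"x":0.089,"y":-0.2,"z":-0.08}]' 1
python3 -m handwheel '[{},{},{},{},{},{},{},{}]'
python3 - <<'E'
from h import *
cv2.imwrite("pics/a.png",arm.get_image("scene")[130:330,300:620,::-1].repeat(2,0).repeat(2,1))
E
```

```text
invalid input at $[0]: expected keys x, y, z, ax, ay, az
invalid input at $[0]: expected keys x, y, z, ax, ay, az
```

View pics/a.png

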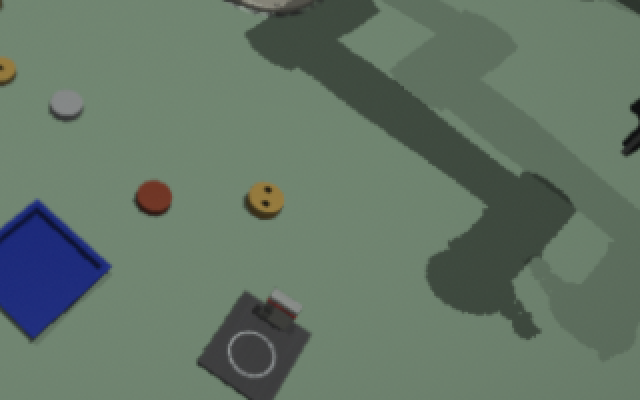

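The move was refused because every key is required in each row. The picture is unchanged: mid brass at about (432,230) in the full image, gripper still at the right edge. Retrying with all keys.

```bash
python3 -m handwheel '[{"x":0.089,"y":-0.2,"z":-0.08,"ax":0,"ay":0,"az":0},{"x":0.089,"y":-0.2,"z":-0.08,"ax":0,"ay":0,"az":0},{"x":0.089,"y":-0.2,"z":-0.08,"ax":0,"ay":0,"az":0},{"x":0.089,"y":-0.2,"z":-0.08,"ax":0,"ay":0,"az":0},{"x":0.089,"y":-0.2,"z":-0.08,"ax":0,"ay":0,"az":0},{"x":0.089,"y":-0.2,"z":-0.08,"ax":0,"ay":0,"az":0},{"x":0.089,"y":-0.2,"z":-0.08,"ax":0,"ay":0,"az":0},{"x":0.089,"y":-0.2,"z":-0.08,"ax":0,"ay":0,"az":0}]' 1
python3 -m handwheel '[{"x":0,"y":0,"z":0,"ax":0,"ay":0,"az":0},{"x":0,"y":0,"z":0,"ax":0,"ay":0,"az":0},{"x":0,"y":0,"z":0,"ax":0,"ay":0,"az":0},{"x":0,"y":0,"z":0,"ax":0,"ay":0,"az":0},{"x":0,"y":0,"z":0,"ax":0,"ay":0,"az":0},{"x":0,"y":0,"z":0,"ax":0,"ay":0,"az":0},{"x":0,"y":0,"z":0,"ax":0,"ay":0,"az":0},{"x":0,"y":0,"z":0,"ax":0,"ay":0,"az":0}]'
```

```text
clock: 1.05
position: [374.5, 259.0, 103.1]
ee_rot: [0.982, -0.188, 0.0, -0.0]
contact_force: [0.5, 0.4, -0.1]
gripper_width: 85.5
grasp_force: 0.0
clock: 1.85
position: [374.0, 260.7, 103.4]
ee_rot: [0.982, -0.189, 0.0, -0.0]
contact_force: [-0.7, 0.2, 0.5]
gripper_width: 85.4
grasp_force: 0.0
```

```bash
python3 -m handwheel '[{"x":0,"y":0,"z":-0.1,"ax":0,"ay":0,"az":0},{"x":0,"y":0,"z":-0.1,"ax":0,"ay":0,"az":0},{"x":0,"y":0,"z":-0.1,"ax":0,"ay":0,"az":0},{"x":0,"y":0,"z":-0.1,"ax":0,"ay":0,"az":0},{"x":0,"y":0,"z":-0.06,"ax":0,"ay":0,"az":0},{"x":0,"y":0,"z":-0.03,"ax":0,"ay":0,"az":0},{"x":0,"y":0,"z":0,"ax":0,"ay":0,"az":0},{"x":0,"y":0,"z":0,"ax":0,"ay":0,"az":0}]'
python3 -m handwheel '[{"x":0,"y":0,"z":0,"ax":0,"ay":0,"az":0},{"x":0,"y":0,"z":0,"ax":0,"ay":0,"az":0},{"x":0,"y":0,"z":0,"ax":0,"ay":0,"az":0},{"x":0,"y":0,"z":0,"ax":0,"ay":0,"az":0},{"x":0,"y":0,"z":0,"ax":0,"ay":0,"az":0},{"x":0,"y":0,"z":0,"ax":0,"ay":0,"az":0},{"x":0,"y":0,"z":0,"ax":0,"ay":0,"az":0},{"x":0,"y":0,"z":0,"ax":0,"ay":0,"az":0}]' -1
python3 - <<'E'
from h import *
cv2.imwrite("pics/b.png",arm.get_image("scene")[130:330,300:620,::-1].repeat(2,0).repeat(2,1))
E
```

```text
clock: 2.65
position: [374.4, 260.8, 5.7]
ee_rot: [0.982, -0.189, 0.0, -0.0]
contact_force: [-0.4, -0.5, -0.1]
gripper_width: 85.4
grasp_force: 0.0
clock: 3.45
position: [374.5, 261.0, 6.4]
ee_rot: [0.982, -0.188, 0.0, -0.001]
contact_force: [-1.7, 0.4, 6.5]
gripper_width: 43.4
grasp_force: 59.9
```

View pics/b.png

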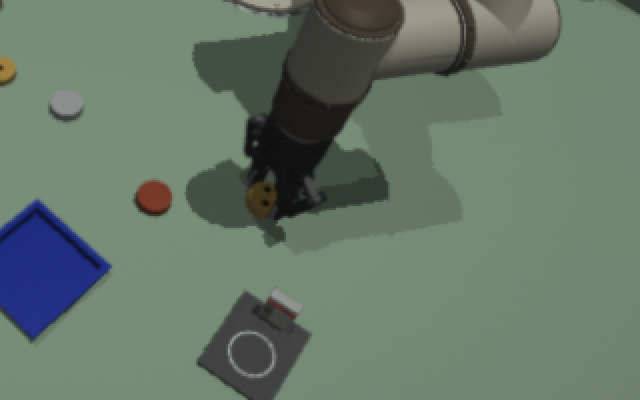

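The picture shows the disc at crop (262,200) with the fingers closed on it. Width reads 43.4 mm, so I'll lift and check.

```bash
python3 -m handwheel '[{"x":0,"y":0,"z":0.1,"ax":0,"ay":0,"az":0},{"x":0,"y":0,"z":0.1,"ax":0,"ay":0,"az":0},{"x":0,"y":0,"z":0.1,"ax":0,"ay":0,"az":0},{"x":0,"y":0,"z":0.1,"ax":0,"ay":0,"az":0},{"x":0,"y":0,"z":0.1,"ax":0,"ay":0,"az":0},{"x":0,"y":0,"z":0,"ax":0,"ay":0,"az":0},{"x":0,"y":0,"z":0,"ax":0,"ay":0,"az":0},{"x":0,"y":0,"z":0,"ax":0,"ay":0,"az":0}]'
python3 - <<'E'
from h import *
a=arm.get_image("scene")[100:300,330:530,::-1];b=arm.get_image("top")[170:370,120:320,::-1]
cv2.imwrite("pics/c.png",cv2.resize(np.hstack([a,b]),None,fx=2,fy=2))
E
```

```text
clock: 4.3
position: [373.3, 259.6, 104.0]
ee_rot: [0.982, -0.189, -0.001, 0.001]
contact_force: [-0.4, -0.2, -2.3]
gripper_width: 43.3
grasp_force: 62.0
```

View pics/c.png

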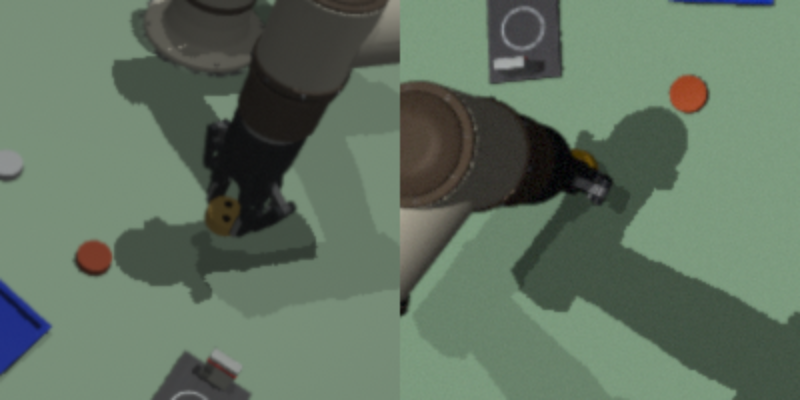

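Both views show the disc held level and the lift is clean. On to the green tray.

```bash
for i in 1; do python3 -m handwheel '[{"x":0.0875,"y":-0.128,"z":0,"ax":0,"ay":0,"az":0},{"x":0.0875,"y":-0.128,"z":0,"ax":0,"ay":0,"az":0},{"x":0.0875,"y":-0.128,"z":0,"ax":0,"ay":0,"az":0},{"x":0.0875,"y":-0.128,"z":0,"ax":0,"ay":0,"az":0},{"x":0.0875,"y":-0.128,"z":0,"ax":0,"ay":0,"az":0},{"x":0.0875,"y":-0.128,"z":0,"ax":0,"ay":0,"az":0},{"x":0.0875,"y":-0.128,"z":0,"ax":0,"ay":0,"az":0},{"x":0.0875,"y":-0.128,"z":0,"ax":0,"ay":0,"az":0}]'
python3 -m handwheel '[{"x":0.0875,"y":-0.128,"z":0,"ax":0,"ay":0,"az":0},{"x":0.0875,"y":-0.128,"z":0,"ax":0,"ay":0,"az":0},{"x":0.0875,"y":-0.128,"z":0,"ax":0,"ay":0,"az":0},{"x":0.0875,"y":-0.128,"z":0,"ax":0,"ay":0,"az":0},{"x":0.0875,"y":-0.128,"z":0,"ax":0,"ay":0,"az":0},{"x":0.0875,"y":-0.128,"z":0,"ax":0,"ay":0,"az":0},{"x":0.0875,"y":-0.128,"z":0,"ax":0,"ay":0,"az":0},{"x":0.0875,"y":-0.128,"z":0,"ax":0,"ay":0,"az":0}]'; done
python3 -m handwheel '[{"x":0,"y":0,"z":0,"ax":0,"ay":0,"az":0},{"x":0,"y":0,"z":-0.1,"ax":0,"ay":0,"az":0},{"x":0,"y":0,"z":-0.1,"ax":0,"ay":0,"az":0},{"x":0,"y":0,"z":-0.1,"ax":0,"ay":0,"az":0},{"x":0,"y":0,"z":-0.08,"ax":0,"ay":0,"az":0},{"x":0,"y":0,"z":-0.05,"ax":0,"ay":0,"az":0},{"x":0,"y":0,"z":-0.02,"ax":0,"ay":0,"az":0},{"x":0,"y":0,"z":0,"ax":0,"ay":0,"az":0}]'
```

```text
clock: 5.2
position: [514.2, 54.3, 104.2]
ee_rot: [0.982, -0.189, -0.001, 0.001]
contact_force: [0.4, -0.2, -2.5]
gripper_width: 43.4
grasp_force: 62.0
clock: 6.0
position: [654.0, -150.2, 103.4]
ee_rot: [0.982, -0.189, -0.001, 0.0]
contact_force: [0.8, 0.4, -2.1]
gripper_width: 43.5
grasp_force: 62.0
clock: 6.8
position: [653.7, -148.9, 14.6]
ee_rot: [0.982, -0.189, -0.001, 0.0]
contact_force: [0.5, 0.3, -1.3]
gripper_width: 43.3
grasp_force: 62.0
```

```bash
python3 -m handwheel '[{"x":0,"y":0,"z":-0.015,"ax":0,"ay":0,"az":0},{"x":0,"y":0,"z":0,"ax":0,"ay":0,"az":0},{"x":0,"y":0,"z":0,"ax":0,"ay":0,"az":0},{"x":0,"y":0,"z":0,"ax":0,"ay":0,"az":0},{"x":0,"y":0,"z":0,"ax":0,"ay":0,"az":0},{"x":0,"y":0,"z":0,"ax":0,"ay":0,"az":0},{"x":0,"y":0,"z":0,"ax":0,"ay":0,"az":0},{"x":0,"y":0,"z":0,"ax":0,"ay":0,"az":0}]' 0.4
python3 -m handwheel '[{"x":0,"y":0,"z":0.05,"ax":0,"ay":0,"az":0},{"x":0,"y":0,"z":0.1,"ax":0,"ay":0,"az":0},{"x":0,"y":0,"z":0.1,"ax":0,"ay":0,"az":0},{"x":0,"y":0,"z":0.1,"ax":0,"ay":0,"az":0},{"x":0,"y":0,"z":0.1,"ax":0,"ay":0,"az":0},{"x":0,"y":0,"z":0,"ax":0,"ay":0,"az":0},{"x":0,"y":0,"z":0,"ax":0,"ay":0,"az":0},{"x":0,"y":0,"z":0,"ax":0,"ay":0,"az":0}]'
python3 -m handwheel '[{"x":-0.168,"y":-0.0625,"z":0,"ax":0,"ay":0,"az":0},{"x":-0.168,"y":-0.0625,"z":0,"ax":0,"ay":0,"az":0},{"x":-0.168,"y":-0.0625,"z":0,"ax":0,"ay":0,"az":0},{"x":-0.168,"y":-0.0625,"z":0,"ax":0,"ay":0,"az":0},{"x":-0.168,"y":-0.0625,"z":0,"ax":0,"ay":0,"az":0},{"x":-0.168,"y":-0.0625,"z":0,"ax":0,"ay":0,"az":0},{"x":-0.168,"y":-0.0625,"z":0,"ax":0,"ay":0,"az":0},{"x":-0.168,"y":-0.0625,"z":0,"ax":0,"ay":0,"az":0}]' 1
python3 - <<'E'
from h import *
a=arm.get_image("scene")[80:280,180:380,::-1];b=arm.get_image("top")[100:300,330:530,::-1]
cv2.imwrite("pics/d.png",cv2.resize(np.hstack([a,b]),None,fx=2,fy=2))
E
```

```text
clock: 7.6
position: [654.1, -149.2, 12.3]
ee_rot: [0.982, -0.189, -0.0, 0.0]
contact_force: [-0.3, -0.2, -0.2]
gripper_width: 59.4
grasp_force: 0.0
clock: 8.4
position: [653.3, -149.1, 101.4]
ee_rot: [0.982, -0.189, -0.001, 0.0]
contact_force: [-0.2, 0.0, -0.5]
gripper_width: 60.0
grasp_force: 0.0
clock: 9.2
position: [383.2, -249.3, 101.5]
ee_rot: [0.982, -0.189, -0.001, -0.0]
contact_force: [-0.1, -0.1, 0.1]
gripper_width: 85.2
grasp_force: 0.0
```

View pics/d.png

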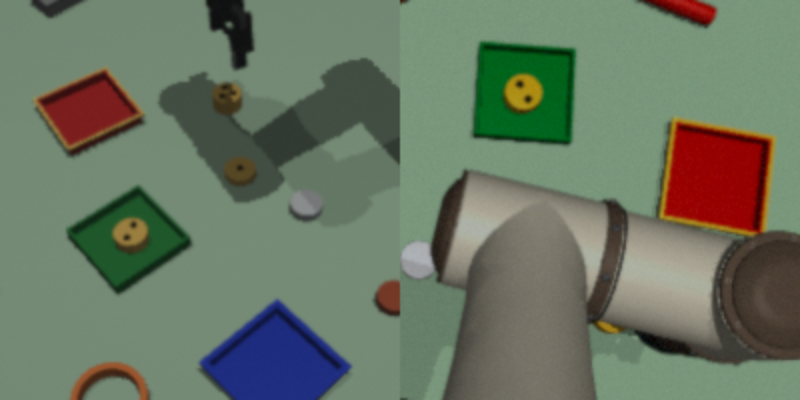

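The mid brass disc lies flat in the centre of the green tray, seen at about (392,146) in the top view. The gripper is over the thick disc.

```bash
python3 -m handwheel '[{"x":0.005,"y":0,"z":-0.1,"ax":0,"ay":0,"az":0},{"x":0,"y":0,"z":-0.1,"ax":0,"ay":0,"az":0},{"x":0,"y":0,"z":-0.1,"ax":0,"ay":0,"az":0},{"x":0,"y":0,"z":-0.1,"ax":0,"ay":0,"az":0},{"x":0,"y":0,"z":-0.05,"ax":0,"ay":0,"az":0},{"x":0,"y":0,"z":-0.02,"ax":0,"ay":0,"az":0},{"x":0,"y":0,"z":0,"ax":0,"ay":0,"az":0},{"x":0,"y":0,"z":0,"ax":0,"ay":0,"az":0}]'
python3 -m handwheel '[{"x":0,"y":0,"z":0,"ax":0,"ay":0,"az":0},{"x":0,"y":0,"z":0,"ax":0,"ay":0,"az":0},{"x":0,"y":0,"z":0,"ax":0,"ay":0,"az":0},{"x":0,"y":0,"z":0,"ax":0,"ay":0,"az":0},{"x":0,"y":0,"z":0,"ax":0,"ay":0,"az":0},{"x":0,"y":0,"z":0,"ax":0,"ay":0,"az":0},{"x":0,"y":0,"z":0,"ax":0,"ay":0,"az":0},{"x":0,"y":0,"z":0,"ax":0,"ay":0,"az":0}]' -1
python3 -m handwheel '[{"x":0,"y":0,"z":0.1,"ax":0,"ay":0,"az":0},{"x":0,"y":0,"z":0.1,"ax":0,"ay":0,"az":0},{"x":0,"y":0,"z":0.1,"ax":0,"ay":0,"az":0},{"x":0,"y":0,"z":0.1,"ax":0,"ay":0,"az":0},{"x":0,"y":0,"z":0.1,"ax":0,"ay":0,"az":0},{"x":0,"y":0,"z":0,"ax":0,"ay":0,"az":0},{"x":0,"y":0,"z":0,"ax":0,"ay":0,"az":0},{"x":0,"y":0,"z":0,"ax":0,"ay":0,"az":0}]'
```

```text
clock: 10.1
position: [386.9, -249.3, 8.8]
ee_rot: [0.982, -0.189, 0.001, 0.0]
contact_force: [0.4, -0.0, 0.3]
gripper_width: 85.7
grasp_force: 0.0
clock: 10.9
position: [386.6, -249.5, 9.4]
ee_rot: [0.982, -0.188, 0.001, 0.0]
contact_force: [-1.5, -0.5, 7.2]
gripper_width: 44.0
grasp_force: 60.0
clock: 11.7
position: [385.0, -248.7, 106.8]
ee_rot: [0.982, -0.189, -0.002, -0.0]
contact_force: [0.8, -0.4, -4.0]
gripper_width: 44.0
grasp_force: 63.0
```

```bash
python3 -m handwheel '[{"x":0.051,"y":0.1944,"z":0,"ax":0,"ay":0,"az":0},{"x":0.051,"y":0.1944,"z":0,"ax":0,"ay":0,"az":0},{"x":0.051,"y":0.1944,"z":0,"ax":0,"ay":0,"az":0},{"x":0.051,"y":0.1944,"z":0,"ax":0,"ay":0,"az":0},{"x":0.051,"y":0.1944,"z":0,"ax":0,"ay":0,"az":0},{"x":0.051,"y":0.1944,"z":0,"ax":0,"ay":0,"az":0},{"x":0.051,"y":0.1944,"z":0,"ax":0,"ay":0,"az":0},{"x":0.051,"y":0.1944,"z":0,"ax":0,"ay":0,"az":0}]'
python3 -m handwheel '[{"x":0.051,"y":0.1944,"z":0,"ax":0,"ay":0,"az":0},{"x":0.051,"y":0.1944,"z":0,"ax":0,"ay":0,"az":0},{"x":0.051,"y":0.1944,"z":0,"ax":0,"ay":0,"az":0},{"x":0.051,"y":0.1944,"z":0,"ax":0,"ay":0,"az":0},{"x":0.051,"y":0.1944,"z":0,"ax":0,"ay":0,"az":0},{"x":0.051,"y":0.1944,"z":0,"ax":0,"ay":0,"az":0},{"x":0.051,"y":0.1944,"z":0,"ax":0,"ay":0,"az":0},{"x":0.051,"y":0.1944,"z":0,"ax":0,"ay":0,"az":0}]'
python3 -m handwheel '[{"x":0,"y":0,"z":0,"ax":0,"ay":0,"az":0},{"x":0,"y":0,"z":-0.1,"ax":0,"ay":0,"az":0},{"x":0,"y":0,"z":-0.1,"ax":0,"ay":0,"az":0},{"x":0,"y":0,"z":-0.1,"ax":0,"ay":0,"az":0},{"x":0,"y":0,"z":-0.05,"ax":0,"ay":0,"az":0},{"x":0,"y":0,"z":0,"ax":0,"ay":0,"az":0},{"x":0,"y":0,"z":0,"ax":0,"ay":0,"az":0},{"x":0,"y":0,"z":0,"ax":0,"ay":0,"az":0}]'
python3 - <<'E'
from h import *
a=arm.get_image("scene")[200:400,330:530,::-1];b=arm.get_image("top")[90:290,90:290,::-1]
cv2.imwrite("pics/e.png",cv2.resize(np.hstack([a,b]),None,fx=2,fy=2))
E
```

```text
clock: 12.5
position: [467.1, 63.3, 106.9]
ee_rot: [0.982, -0.189, -0.001, 0.001]
contact_force: [0.2, -0.6, -4.2]
gripper_width: 43.7
grasp_force: 63.1
clock: 13.3
position: [548.8, 373.8, 105.5]
ee_rot: [0.982, -0.189, -0.001, 0.002]
contact_force: [0.7, 0.0, -4.6]
gripper_width: 43.8
grasp_force: 63.1
clock: 14.1
position: [550.2, 373.5, 39.4]
ee_rot: [0.982, -0.189, 0.001, -0.001]
contact_force: [0.1, 0.1, -3.8]
gripper_width: 43.9
grasp_force: 63.4
```

View pics/e.png

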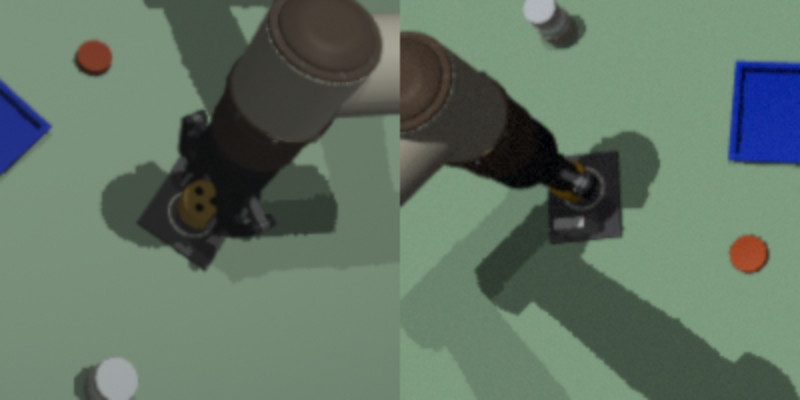

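The disc sits over the white circle, flat in the gripper, with the post clear on the -x side. Lowering and releasing.

```bash
python3 -m handwheel '[{"x":0,"y":0,"z":-0.04,"ax":0,"ay":0,"az":0},{"x":0,"y":0,"z":-0.04,"ax":0,"ay":0,"az":0},{"x":0,"y":0,"z":-0.02,"ax":0,"ay":0,"az":0},{"x":0,"y":0,"z":-0.005,"ax":0,"ay":0,"az":0},{"x":0,"y":0,"z":-0.005,"ax":0,"ay":0,"az":0},{"x":0,"y":0,"z":0,"ax":0,"ay":0,"az":0},{"x":0,"y":0,"z":0,"ax":0,"ay":0,"az":0},{"x":0,"y":0,"z":0,"ax":0,"ay":0,"az":0}]'
python3 -m handwheel '[{"x":0,"y":0,"z":0,"ax":0,"ay":0,"az":0},{"x":0,"y":0,"z":0,"ax":0,"ay":0,"az":0},{"x":0,"y":0,"z":0,"ax":0,"ay":0,"az":0},{"x":0,"y":0,"z":0,"ax":0,"ay":0,"az":0},{"x":0,"y":0,"z":0,"ax":0,"ay":0,"az":0},{"x":0,"y":0,"z":0,"ax":0,"ay":0,"az":0},{"x":0,"y":0,"z":0,"ax":0,"ay":0,"az":0},{"x":0,"y":0,"z":0,"ax":0,"ay":0,"az":0}]' 0.4
python3 -m handwheel '[{"x":0,"y":0,"z":0.05,"ax":0,"ay":0,"az":0},{"x":0,"y":0,"z":0.1,"ax":0,"ay":0,"az":0},{"x":0,"y":0,"z":0.1,"ax":0,"ay":0,"az":0},{"x":0,"y":0,"z":0.1,"ax":0,"ay":0,"az":0},{"x":0,"y":0,"z":0.1,"ax":0,"ay":0,"az":0},{"x":0,"y":0,"z":0,"ax":0,"ay":0,"az":0},{"x":0,"y":0,"z":0,"ax":0,"ay":0,"az":0},{"x":0,"y":0,"z":0,"ax":0,"ay":0,"az":0}]'
```

```text
clock: 15.0
position: [548.9, 372.4, 17.6]
ee_rot: [0.982, -0.189, -0.0, 0.001]
contact_force: [-4.7, -1.9, 5.6]
gripper_width: 43.7
grasp_force: 64.5
clock: 15.8
position: [549.5, 372.9, 16.3]
ee_rot: [0.982, -0.189, 0.0, -0.0]
contact_force: [-0.3, -0.1, 0.4]
gripper_width: 59.4
grasp_force: 0.0
clock: 16.6
position: [548.9, 372.5, 105.5]
ee_rot: [0.982, -0.189, -0.001, 0.001]
contact_force: [-1.0, 0.5, -0.3]
gripper_width: 59.6
grasp_force: 0.0
```

```bash
python3 -m handwheel '[{"x":-0.049,"y":-0.134,"z":0,"ax":0,"ay":0,"az":0},{"x":-0.049,"y":-0.134,"z":0,"ax":0,"ay":0,"az":0},{"x":-0.049,"y":-0.134,"z":0,"ax":0,"ay":0,"az":0},{"x":-0.049,"y":-0.134,"z":0,"ax":0,"ay":0,"az":0},{"x":-0.049,"y":-0.134,"z":0,"ax":0,"ay":0,"az":0},{"x":-0.049,"y":-0.134,"z":0,"ax":0,"ay":0,"az":0},{"x":-0.049,"y":-0.134,"z":0,"ax":0,"ay":0,"az":0},{"x":-0.049,"y":-0.134,"z":0,"ax":0,"ay":0,"az":0}]' 1
python3 -m handwheel '[{"x":0,"y":0,"z":-0.1,"ax":0,"ay":0,"az":0},{"x":0,"y":0,"z":-0.1,"ax":0,"ay":0,"az":0},{"x":0,"y":0,"z":-0.1,"ax":0,"ay":0,"az":0},{"x":0,"y":0,"z":-0.1,"ax":0,"ay":0,"az":0},{"x":0,"y":0,"z":-0.07,"ax":0,"ay":0,"az":0},{"x":0,"y":0,"z":-0.03,"ax":0,"ay":0,"az":0},{"x":0,"y":0,"z":-0.01,"ax":0,"ay":0,"az":0},{"x":0,"y":0,"z":0,"ax":0,"ay":0,"az":0}]'
python3 -m handwheel '[{"x":0,"y":0,"z":0,"ax":0,"ay":0,"az":0},{"x":0,"y":0,"z":0,"ax":0,"ay":0,"az":0},{"x":0,"y":0,"z":0,"ax":0,"ay":0,"az":0},{"x":0,"y":0,"z":0,"ax":0,"ay":0,"az":0},{"x":0,"y":0,"z":0,"ax":0,"ay":0,"az":0},{"x":0,"y":0,"z":0,"ax":0,"ay":0,"az":0},{"x":0,"y":0,"z":0,"ax":0,"ay":0,"az":0},{"x":0,"y":0,"z":0,"ax":0,"ay":0,"az":0}]' -1
python3 -m handwheel '[{"x":0,"y":0,"z":0.1,"ax":0,"ay":0,"az":0},{"x":0,"y":0,"z":0.1,"ax":0,"ay":0,"az":0},{"x":0,"y":0,"z":0.1,"ax":0,"ay":0,"az":0},{"x":0,"y":0,"z":0.1,"ax":0,"ay":0,"az":0},{"x":0,"y":0,"z":0.1,"ax":0,"ay":0,"az":0},{"x":0,"y":0,"z":0,"ax":0,"ay":0,"az":0},{"x":0,"y":0,"z":0,"ax":0,"ay":0,"az":0},{"x":0,"y":0,"z":0,"ax":0,"ay":0,"az":0}]'
python3 - <<'E'
from h import *
a=arm.get_image("scene")[180:380,280:480,::-1];b=arm.get_image("top")[100:300,130:330,::-1]
cv2.imwrite("pics/f.png",cv2.resize(np.hstack([a,b]),None,fx=2,fy=2))
E
```

```text
clock: 17.4
position: [470.0, 157.1, 105.4]
ee_rot: [0.982, -0.189, -0.001, 0.001]
contact_force: [0.7, 0.1, -0.0]
gripper_width: 85.1
grasp_force: 0.0
clock: 18.2
position: [471.1, 158.5, 4.2]
ee_rot: [0.982, -0.189, -0.0, 0.0]
contact_force: [0.4, -0.3, -0.4]
gripper_width: 85.9
grasp_force: 0.0
clock: 19.0
position: [471.5, 158.9, 5.4]
ee_rot: [0.982, -0.189, 0.001, -0.001]
contact_force: [-1.6, -0.1, 5.2]
gripper_width: 43.3
grasp_force: 60.1
clock: 19.8
position: [470.0, 157.9, 103.0]
ee_rot: [0.982, -0.189, -0.001, 0.001]
contact_force: [-0.5, -0.2, -2.5]
gripper_width: 43.3
grasp_force: 61.8
```

View pics/f.png

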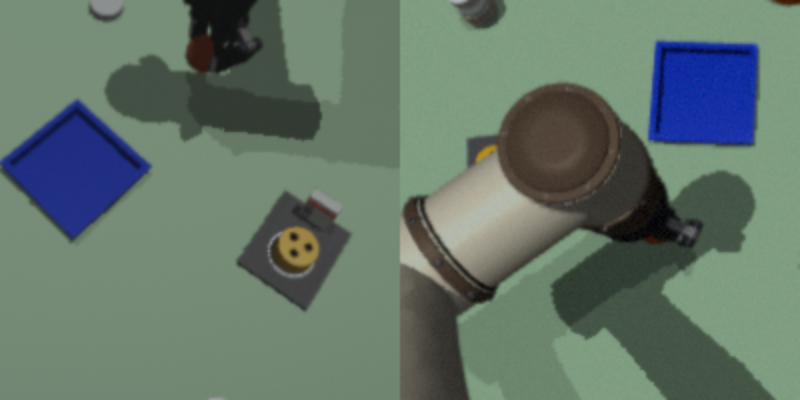

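The thick disc stands flat inside the white circle and the copper disc is held level. Next: copper to the blue basket, then the steel disc.

```bash
python3 -m handwheel '[{"x":0.111,"y":-0.022,"z":0,"ax":0,"ay":0,"az":0},{"x":0.111,"y":-0.022,"z":0,"ax":0,"ay":0,"az":0},{"x":0.111,"y":-0.022,"z":0,"ax":0,"ay":0,"az":0},{"x":0.111,"y":-0.022,"z":0,"ax":0,"ay":0,"az":0},{"x":0.111,"y":-0.022,"z":0,"ax":0,"ay":0,"az":0},{"x":0.111,"y":-0.022,"z":0,"ax":0,"ay":0,"az":0},{"x":0.111,"y":-0.022,"z":0,"ax":0,"ay":0,"az":0},{"x":0.111,"y":-0.022,"z":0,"ax":0,"ay":0,"az":0}]'
python3 -m handwheel '[{"x":0,"y":0,"z":0,"ax":0,"ay":0,"az":0},{"x":0,"y":0,"z":-0.1,"ax":0,"ay":0,"az":0},{"x":0,"y":0,"z":-0.1,"ax":0,"ay":0,"az":0},{"x":0,"y":0,"z":-0.1,"ax":0,"ay":0,"az":0},{"x":0,"y":0,"z":-0.1,"ax":0,"ay":0,"az":0},{"x":0,"y":0,"z":-0.05,"ax":0,"ay":0,"az":0},{"x":0,"y":0,"z":-0.015,"ax":0,"ay":0,"az":0},{"x":0,"y":0,"z":0,"ax":0,"ay":0,"az":0}]'
python3 -m handwheel '[{"x":0,"y":0,"z":0,"ax":0,"ay":0,"az":0},{"x":0,"y":0,"z":0,"ax":0,"ay":0,"az":0},{"x":0,"y":0,"z":0,"ax":0,"ay":0,"az":0},{"x":0,"y":0,"z":0,"ax":0,"ay":0,"az":0},{"x":0,"y":0,"z":0,"ax":0,"ay":0,"az":0},{"x":0,"y":0,"z":0,"ax":0,"ay":0,"az":0},{"x":0,"y":0,"z":0,"ax":0,"ay":0,"az":0},{"x":0,"y":0,"z":0,"ax":0,"ay":0,"az":0}]' 0.4
python3 -m handwheel '[{"x":0,"y":0,"z":0.05,"ax":0,"ay":0,"az":0},{"x":0,"y":0,"z":0.1,"ax":0,"ay":0,"az":0},{"x":0,"y":0,"z":0.1,"ax":0,"ay":0,"az":0},{"x":0,"y":0,"z":0.1,"ax":0,"ay":0,"az":0},{"x":0,"y":0,"z":0.1,"ax":0,"ay":0,"az":0},{"x":0,"y":0,"z":0,"ax":0,"ay":0,"az":0},{"x":0,"y":0,"z":0,"ax":0,"ay":0,"az":0},{"x":0,"y":0,"z":0,"ax":0,"ay":0,"az":0}]'
python3 -m handwheel '[{"x":-0.128,"y":-0.091,"z":0,"ax":0,"ay":0,"az":0},{"x":-0.128,"y":-0.091,"z":0,"ax":0,"ay":0,"az":0},{"x":-0.128,"y":-0.091,"z":0,"ax":0,"ay":0,"az":0},{"x":-0.128,"y":-0.091,"z":0,"ax":0,"ay":0,"az":0},{"x":-0.128,"y":-0.091,"z":0,"ax":0,"ay":0,"az":0},{"x":-0.128,"y":-0.091,"z":0,"ax":0,"ay":0,"az":0},{"x":-0.128,"y":-0.091,"z":0,"ax":0,"ay":0,"az":0},{"x":-0.128,"y":-0.091,"z":0,"ax":0,"ay":0,"az":0}]' 1
```

```text
clock: 20.7
position: [649.0, 122.9, 102.6]
ee_rot: [0.982, -0.189, -0.001, 0.001]
contact_force: [-0.4, 0.2, -2.7]
gripper_width: 43.1
grasp_force: 61.8
clock: 21.5
position: [648.6, 123.4, 11.1]
ee_rot: [0.982, -0.189, -0.0, 0.0]
contact_force: [-0.4, 0.3, -2.1]
gripper_width: 43.5
grasp_force: 61.8
clock: 22.3
position: [648.7, 123.3, 11.3]
ee_rot: [0.982, -0.189, -0.0, 0.0]
contact_force: [0.2, -0.8, 0.3]
gripper_width: 59.9
grasp_force: 0.0
clock: 23.1
position: [648.0, 123.1, 100.4]
ee_rot: [0.982, -0.189, -0.001, 0.0]
contact_force: [0.7, 0.4, 0.9]
gripper_width: 60.3
grasp_force: 0.0
clock: 23.9
position: [442.1, -23.1, 100.5]
ee_rot: [0.982, -0.189, -0.001, 0.0]
contact_force: [-0.1, -0.2, -0.2]
gripper_width: 85.4
grasp_force: 0.0
```

```bash
python3 -m handwheel '[{"x":0.005,"y":0,"z":-0.1,"ax":0,"ay":0,"az":0},{"x":0,"y":0,"z":-0.1,"ax":0,"ay":0,"az":0},{"x":0,"y":0,"z":-0.1,"ax":0,"ay":0,"az":0},{"x":0,"y":0,"z":-0.1,"ax":0,"ay":0,"az":0},{"x":0,"y":0,"z":-0.05,"ax":0,"ay":0,"az":0},{"x":0,"y":0,"z":-0.02,"ax":0,"ay":0,"az":0},{"x":0,"y":0,"z":-0.0125,"ax":0,"ay":0,"az":0},{"x":0,"y":0,"z":0,"ax":0,"ay":0,"az":0}]'
python3 -m handwheel '[{"x":0,"y":0,"z":0,"ax":0,"ay":0,"az":0},{"x":0,"y":0,"z":0,"ax":0,"ay":0,"az":0},{"x":0,"y":0,"z":0,"ax":0,"ay":0,"az":0},{"x":0,"y":0,"z":0,"ax":0,"ay":0,"az":0},{"x":0,"y":0,"z":0,"ax":0,"ay":0,"az":0},{"x":0,"y":0,"z":0,"ax":0,"ay":0,"az":0},{"x":0,"y":0,"z":0,"ax":0,"ay":0,"az":0},{"x":0,"y":0,"z":0,"ax":0,"ay":0,"az":0}]' -1
python3 -m handwheel '[{"x":0,"y":0,"z":0.1,"ax":0,"ay":0,"az":0},{"x":0,"y":0,"z":0.1,"ax":0,"ay":0,"az":0},{"x":0,"y":0,"z":0.1,"ax":0,"ay":0,"az":0},{"x":0,"y":0,"z":0.1,"ax":0,"ay":0,"az":0},{"x":0,"y":0,"z":0.1,"ax":0,"ay":0,"az":0},{"x":0,"y":0,"z":0,"ax":0,"ay":0,"az":0},{"x":0,"y":0,"z":0,"ax":0,"ay":0,"az":0},{"x":0,"y":0,"z":0,"ax":0,"ay":0,"az":0}]'
python3 -m handwheel '[{"x":0.0675,"y":-0.2256,"z":0,"ax":0,"ay":0,"az":0},{"x":0.0675,"y":-0.2256,"z":0,"ax":0,"ay":0,"az":0},{"x":0.0675,"y":-0.2256,"z":0,"ax":0,"ay":0,"az":0},{"x":0.0675,"y":-0.2256,"z":0,"ax":0,"ay":0,"az":0},{"x":0.0675,"y":-0.2256,"z":0,"ax":0,"ay":0,"az":0},{"x":0.0675,"y":-0.2256,"z":0,"ax":0,"ay":0,"az":0},{"x":0.0675,"y":-0.2256,"z":0,"ax":0,"ay":0,"az":0},{"x":0.0675,"y":-0.2256,"z":0,"ax":0,"ay":0,"az":0}]'
```

```text
clock: 24.7
position: [445.1, -22.2, 5.0]
ee_rot: [0.982, -0.189, 0.0, -0.0]
contact_force: [-0.8, -0.3, -1.0]
gripper_width: 85.3
grasp_force: 0.0
clock: 25.5
position: [445.0, -22.3, 5.8]
ee_rot: [0.982, -0.189, 0.0, -0.0]
contact_force: [-1.6, 0.7, 7.3]
gripper_width: 43.6
grasp_force: 59.7
clock: 26.3
position: [443.8, -22.5, 103.6]
ee_rot: [0.982, -0.189, -0.001, 0.0]
contact_force: [-1.0, 0.5, -2.3]
gripper_width: 43.1
grasp_force: 61.9
clock: 27.1
position: [552.3, -384.8, 102.3]
ee_rot: [0.982, -0.189, -0.002, -0.001]
contact_force: [0.9, 1.9, -2.7]
gripper_width: 43.4
grasp_force: 62.0
```

```bash
python3 -m handwheel '[{"x":0,"y":0,"z":0,"ax":0,"ay":0,"az":0},{"x":0,"y":0,"z":-0.1,"ax":0,"ay":0,"az":0},{"x":0,"y":0,"z":-0.1,"ax":0,"ay":0,"az":0},{"x":0,"y":0,"z":-0.1,"ax":0,"ay":0,"az":0},{"x":0,"y":0,"z":-0.1,"ax":0,"ay":0,"az":0},{"x":0,"y":0,"z":-0.05,"ax":0,"ay":0,"az":0},{"x":0,"y":0,"z":-0.01,"ax":0,"ay":0,"az":0},{"x":0,"y":0,"z":0,"ax":0,"ay":0,"az":0}]'
python3 -m handwheel '[{"x":0,"y":0,"z":0,"ax":0,"ay":0,"az":0},{"x":0,"y":0,"z":0,"ax":0,"ay":0,"az":0},{"x":0,"y":0,"z":0,"ax":0,"ay":0,"az":0},{"x":0,"y":0,"z":0,"ax":0,"ay":0,"az":0},{"x":0,"y":0,"z":0,"ax":0,"ay":0,"az":0},{"x":0,"y":0,"z":0,"ax":0,"ay":0,"az":0},{"x":0,"y":0,"z":0,"ax":0,"ay":0,"az":0},{"x":0,"y":0,"z":0,"ax":0,"ay":0,"az":0}]' 0.4
python3 -m handwheel '[{"x":0,"y":0,"z":0.05,"ax":0,"ay":0,"az":0},{"x":0,"y":0,"z":0.1,"ax":0,"ay":0,"az":0},{"x":0,"y":0,"z":0.1,"ax":0,"ay":0,"az":0},{"x":0,"y":0,"z":0.1,"ax":0,"ay":0,"az":0},{"x":0,"y":0,"z":0.1,"ax":0,"ay":0,"az":0},{"x":0,"y":0,"z":0,"ax":0,"ay":0,"az":0},{"x":0,"y":0,"z":0,"ax":0,"ay":0,"az":0},{"x":0,"y":0,"z":0,"ax":0,"ay":0,"az":0}]'
python3 -m handwheel '[{"x":-0.054,"y":0.157,"z":0,"ax":0,"ay":0,"az":0},{"x":-0.054,"y":0.157,"z":0,"ax":0,"ay":0,"az":0},{"x":-0.054,"y":0.157,"z":0,"ax":0,"ay":0,"az":0},{"x":-0.054,"y":0.157,"z":0,"ax":0,"ay":0,"az":0},{"x":-0.054,"y":0.157,"z":0,"ax":0,"ay":0,"az":0},{"x":-0.054,"y":0.157,"z":0,"ax":0,"ay":0,"az":0},{"x":-0.054,"y":0.157,"z":0,"ax":0,"ay":0,"az":0},{"x":-0.054,"y":0.157,"z":0,"ax":0,"ay":0,"az":0}]' 1
python3 - <<'E'
from m import *
im=arm.get_image("top")
T["thickg"]=("top",181,184,20,36)
h=cv2.cvtColor(im,cv2.COLOR_RGB2HSV)[150:220,145:220]
m=cv2.inRange(h,(18,120,80),(36,255,255));cs,_=cv2.findContours(m,0,1);k=max(cs,key=cv2.contourArea)
P=np.array([ray("top",a[0][0]+145,a[0][1]+150,36)[:2] for a in k],np.float32);print("thick on gauge",cv2.minEnclosingCircle(P))
cv2.imwrite("pics/i.png",im[:,:,::-1])
E
```

```text
clock: 27.9
position: [552.8, -383.1, 12.4]
ee_rot: [0.982, -0.189, -0.0, -0.0]
contact_force: [0.5, 0.1, -1.4]
gripper_width: 43.0
grasp_force: 62.3
clock: 28.7
position: [552.9, -383.3, 12.8]
ee_rot: [0.982, -0.189, -0.0, 0.0]
contact_force: [-0.1, 0.5, -0.2]
gripper_width: 59.7
grasp_force: 0.0
clock: 29.5
position: [552.2, -382.9, 101.9]
ee_rot: [0.982, -0.189, -0.001, -0.0]
contact_force: [-0.7, -0.2, 0.1]
gripper_width: 60.0
grasp_force: 0.0
clock: 30.3
position: [465.3, -130.9, 101.9]
ee_rot: [0.982, -0.189, -0.001, 0.0]
contact_force: [0.2, 1.6, -0.2]
gripper_width: 85.3
grasp_force: 0.0
thick on gauge ((548.6314697265625, 373.20318603515625), 23.80528450012207)
```

View pics/i.png

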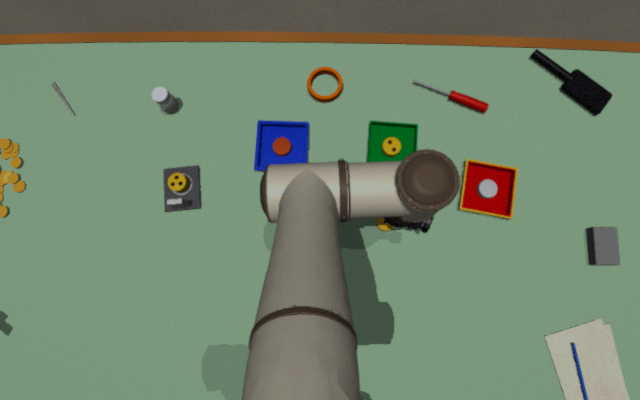

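Copper is centred in the blue basket, steel in the red tin, and the thick disc on the gauge measures (548.6, 373.2). Only the thin disc is left.

```bash
python3 -m handwheel '[{"x":0,"y":0,"z":-0.1,"ax":0,"ay":0,"az":0},{"x":0,"y":0,"z":-0.1,"ax":0,"ay":0,"az":0},{"x":0,"y":0,"z":-0.1,"ax":0,"ay":0,"az":0},{"x":0,"y":0,"z":-0.1,"ax":0,"ay":0,"az":0},{"x":0,"y":0,"z":-0.05,"ax":0,"ay":0,"az":0},{"x":0,"y":0,"z":-0.03,"ax":0,"ay":0,"az":0},{"x":0,"y":0,"z":-0.015,"ax":0,"ay":0,"az":0},{"x":0,"y":0,"z":0,"ax":0,"ay":0,"az":0}]'
python3 -m handwheel '[{"x":0,"y":0,"z":0,"ax":0,"ay":0,"az":0},{"x":0,"y":0,"z":0,"ax":0,"ay":0,"az":0},{"x":0,"y":0,"z":0,"ax":0,"ay":0,"az":0},{"x":0,"y":0,"z":0,"ax":0,"ay":0,"az":0},{"x":0,"y":0,"z":0,"ax":0,"ay":0,"az":0},{"x":0,"y":0,"z":0,"ax":0,"ay":0,"az":0},{"x":0,"y":0,"z":0,"ax":0,"ay":0,"az":0},{"x":0,"y":0,"z":0,"ax":0,"ay":0,"az":0}]' -1
python3 -m handwheel '[{"x":0,"y":0,"z":0.1,"ax":0,"ay":0,"az":0},{"x":0,"y":0,"z":0.1,"ax":0,"ay":0,"az":0},{"x":0,"y":0,"z":0.1,"ax":0,"ay":0,"az":0},{"x":0,"y":0,"z":0.1,"ax":0,"ay":0,"az":0},{"x":0,"y":0,"z":0.1,"ax":0,"ay":0,"az":0},{"x":0,"y":0,"z":0.05,"ax":0,"ay":0,"az":0},{"x":0,"y":0,"z":0,"ax":0,"ay":0,"az":0},{"x":0,"y":0,"z":0,"ax":0,"ay":0,"az":0}]'
python3 -m handwheel '[{"x":0.026,"y":0.158,"z":0,"ax":0,"ay":0,"az":0},{"x":0.026,"y":0.158,"z":0,"ax":0,"ay":0,"az":0},{"x":0.026,"y":0.158,"z":0,"ax":0,"ay":0,"az":0},{"x":0.026,"y":0.158,"z":0,"ax":0,"ay":0,"az":0},{"x":0.026,"y":0.158,"z":0,"ax":0,"ay":0,"az":0},{"x":0.026,"y":0.158,"z":0,"ax":0,"ay":0,"az":0},{"x":0.026,"y":0.158,"z":0,"ax":0,"ay":0,"az":0},{"x":0.026,"y":0.158,"z":0,"ax":0,"ay":0,"az":0}]'
python3 -m handwheel '[{"x":0.026,"y":0.158,"z":0,"ax":0,"ay":0,"az":0},{"x":0.026,"y":0.158,"z":0,"ax":0,"ay":0,"az":0},{"x":0.026,"y":0.158,"z":0,"ax":0,"ay":0,"az":0},{"x":0.026,"y":0.158,"z":0,"ax":0,"ay":0,"az":0},{"x":0.026,"y":0.158,"z":0,"ax":0,"ay":0,"az":0},{"x":0.026,"y":0.158,"z":0,"ax":0,"ay":0,"az":0},{"x":0.026,"y":0.158,"z":0,"ax":0,"ay":0,"az":0},{"x":0.026,"y":0.158,"z":0,"ax":0,"ay":0,"az":0}]'
python3 -m handwheel '[{"x":0,"y":0,"z":0,"ax":0,"ay":0,"az":0},{"x":0,"y":0,"z":-0.05,"ax":0,"ay":0,"az":0},{"x":0,"y":0,"z":-0.1,"ax":0,"ay":0,"az":0},{"x":0,"y":0,"z":-0.05,"ax":0,"ay":0,"az":0},{"x":0,"y":0,"z":0,"ax":0,"ay":0,"az":0},{"x":0,"y":0,"z":0,"ax":0,"ay":0,"az":0},{"x":0,"y":0,"z":0,"ax":0,"ay":0,"az":0},{"x":0,"y":0,"z":0,"ax":0,"ay":0,"az":0}]'
python3 - <<'E'
from h import *
a=arm.get_image("scene")[200:400,330:530,::-1];b=arm.get_image("top")[90:290,90:290,::-1]
cv2.imwrite("pics/j.png",cv2.resize(np.hstack([a,b]),None,fx=2,fy=2))
E
```

```text
clock: 31.15
position: [466.6, -132.1, 3.8]
ee_rot: [0.982, -0.189, 0.0, 0.0]
contact_force: [0.2, -0.2, 0.3]
gripper_width: 85.6
grasp_force: 0.0
clock: 31.95
position: [466.8, -132.1, 5.0]
ee_rot: [0.982, -0.189, 0.001, -0.0]
contact_force: [-2.4, -0.5, 5.6]
gripper_width: 43.2
grasp_force: 59.8
clock: 32.75
position: [465.8, -131.9, 113.1]
ee_rot: [0.982, -0.189, -0.001, -0.0]
contact_force: [-0.4, 0.3, -2.2]
gripper_width: 42.8
grasp_force: 61.3
clock: 33.55
position: [507.2, 121.7, 112.1]
ee_rot: [0.982, -0.189, -0.001, 0.001]
contact_force: [1.0, -0.4, -1.3]
gripper_width: 42.8
grasp_force: 61.5
clock: 34.35
position: [549.0, 374.2, 111.4]
ee_rot: [0.982, -0.189, -0.001, 0.002]
contact_force: [0.7, 1.1, -2.6]
gripper_width: 42.5
grasp_force: 61.5
clock: 35.15
position: [550.1, 373.8, 74.8]
ee_rot: [0.982, -0.189, 0.001, -0.001]
contact_force: [-0.0, 0.4, -2.1]
gripper_width: 43.1
grasp_force: 61.6
```

View pics/j.png

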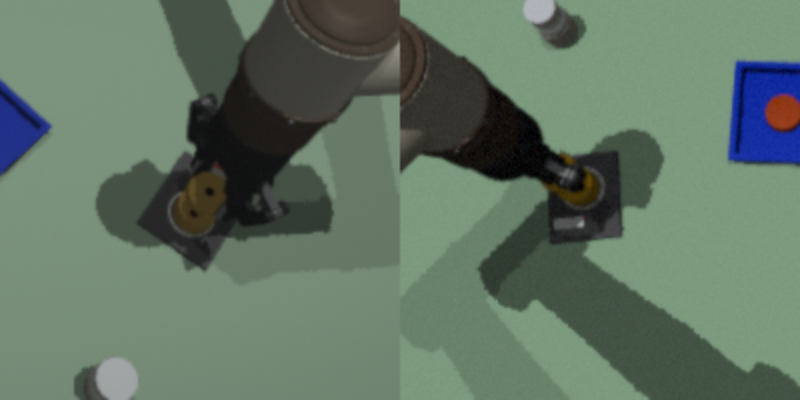

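The thin disc is held level above the thick one. Lowering by 33 mm and releasing.

```bash
python3 -m handwheel '[{"x":-0.004,"y":0,"z":-0.05,"ax":0,"ay":0,"az":0},{"x":0,"y":0,"z":-0.05,"ax":0,"ay":0,"az":0},{"x":0,"y":0,"z":-0.03,"ax":0,"ay":0,"az":0},{"x":0,"y":0,"z":-0.02,"ax":0,"ay":0,"az":0},{"x":0,"y":0,"z":-0.007,"ax":0,"ay":0,"az":0},{"x":0,"y":0,"z":-0.005,"ax":0,"ay":0,"az":0},{"x":0,"y":0,"z":0,"ax":0,"ay":0,"az":0},{"x":0,"y":0,"z":0,"ax":0,"ay":0,"az":0}]'
python3 -m handwheel '[{"x":0,"y":0,"z":0,"ax":0,"ay":0,"az":0},{"x":0,"y":0,"z":0,"ax":0,"ay":0,"az":0},{"x":0,"y":0,"z":0,"ax":0,"ay":0,"az":0},{"x":0,"y":0,"z":0,"ax":0,"ay":0,"az":0},{"x":0,"y":0,"z":0,"ax":0,"ay":0,"az":0},{"x":0,"y":0,"z":0,"ax":0,"ay":0,"az":0},{"x":0,"y":0,"z":0,"ax":0,"ay":0,"az":0},{"x":0,"y":0,"z":0,"ax":0,"ay":0,"az":0}]' 0.4
python3 -m handwheel '[{"x":0,"y":0,"z":0.05,"ax":0,"ay":0,"az":0},{"x":0,"y":0,"z":0.1,"ax":0,"ay":0,"az":0},{"x":0,"y":0,"z":0.1,"ax":0,"ay":0,"az":0},{"x":0,"y":0,"z":0.1,"ax":0,"ay":0,"az":0},{"x":0,"y":0,"z":0.1,"ax":0,"ay":0,"az":0},{"x":0,"y":0,"z":0,"ax":0,"ay":0,"az":0},{"x":0,"y":0,"z":0,"ax":0,"ay":0,"az":0},{"x":0,"y":0,"z":0,"ax":0,"ay":0,"az":0}]'
python3 -m handwheel '[{"x":-0.05,"y":-0.12,"z":0,"ax":0,"ay":0,"az":0},{"x":-0.05,"y":-0.12,"z":0,"ax":0,"ay":0,"az":0},{"x":-0.05,"y":-0.12,"z":0,"ax":0,"ay":0,"az":0},{"x":-0.05,"y":-0.12,"z":0,"ax":0,"ay":0,"az":0},{"x":-0.05,"y":-0.12,"z":0,"ax":0,"ay":0,"az":0},{"x":-0.05,"y":-0.12,"z":0,"ax":0,"ay":0,"az":0},{"x":-0.05,"y":-0.12,"z":0,"ax":0,"ay":0,"az":0},{"x":-0.05,"y":-0.12,"z":0,"ax":0,"ay":0,"az":0}]'
python3 -m handwheel '[{"x":-0.05,"y":-0.12,"z":0,"ax":0,"ay":0,"az":0},{"x":-0.05,"y":-0.12,"z":0,"ax":0,"ay":0,"az":0},{"x":-0.02,"y":-0.12,"z":0,"ax":0,"ay":0,"az":0},{"x":0,"y":-0.12,"z":0,"ax":0,"ay":0,"az":0},{"x":0,"y":-0.12,"z":0,"ax":0,"ay":0,"az":0},{"x":0,"y":0,"z":0,"ax":0,"ay":0,"az":0},{"x":0,"y":0,"z":0,"ax":0,"ay":0,"az":0},{"x":0,"y":0,"z":0,"ax":0,"ay":0,"az":0}]'
python3 - <<'E'
from h import *
im=arm.get_image("top")
h=cv2.cvtColor(im,cv2.COLOR_RGB2HSV)[150:220,145:220]
m=cv2.inRange(h,(18,120,80),(36,255,255));cs,_=cv2.findContours(m,0,1);k=max(cs,key=cv2.contourArea)
P=np.array([ray("top",a[0][0]+145,a[0][1]+150,50)[:2] for a in k],np.float32);print("stack",cv2.minEnclosingCircle(P))
a=arm.get_image("scene")[240:360,360:520,::-1]
b=im[140:260,130:290,::-1]
cv2.imwrite("pics/k.png",cv2.resize(np.hstack([a,b]),None,fx=2.5,fy=2.5))
E
```

```text
clock: 36.05
position: [549.0, 373.7, 41.8]
ee_rot: [0.982, -0.189, 0.0, -0.0]
contact_force: [0.7, 0.4, -2.0]
gripper_width: 42.7
grasp_force: 61.6
clock: 36.85
position: [548.9, 373.6, 41.4]
ee_rot: [0.982, -0.189, -0.0, 0.0]
contact_force: [-0.1, 0.0, -0.1]
gripper_width: 59.9
grasp_force: 0.0
clock: 37.65
position: [548.3, 373.1, 130.5]
ee_rot: [0.982, -0.189, -0.001, 0.001]
contact_force: [-0.2, 0.2, -0.6]
gripper_width: 59.9
grasp_force: 0.0
clock: 38.45
position: [467.8, 180.2, 130.4]
ee_rot: [0.982, -0.189, -0.001, 0.001]
contact_force: [0.2, -0.2, 0.2]
gripper_width: 59.8
grasp_force: 0.0
clock: 39.25
position: [444.9, 62.0, 131.1]
ee_rot: [0.982, -0.189, -0.0, 0.0]
contact_force: [0.0, 0.1, 1.3]
gripper_width: 59.6
grasp_force: 0.0
stack ((547.1529541015625, 371.5889587402344), 26.733020782470703)
```

View pics/k.png

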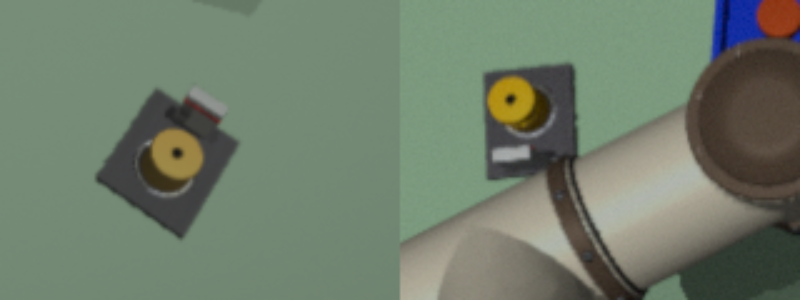

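The stack is upright, with the thin disc's spot at about (174.4,180) in the top view. I'll cast that spot to check the centring.

```bash
python3 - <<'E'
from h import *
p=ray("top",174.4,180,50);q=ray("scene",360+177/2.5,240+153/2.5,50);print(p,q)
if np.hypot(p[0]-548.6,p[1]-373.2)<8: print(arm.job_done())
E
```

```text
[548.92084951 372.76085522  50.        ] [551.84528508 372.55817911  50.        ]
the job is handed in; nothing more can be done
None
```

The job is handed in at about 39 s of the 136 s allowed; the judge's verdict was not shown. In the last pictures, steel was in the red tin, copper in the blue basket and the 20 mm brass in the green tray. The 14 mm brass lay on the 28 mm brass in the gauge circle, centred to within about 4 mm.

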